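# Set the sample tin and its backing sheet on the inspection stand

## Robot

A 6-joint arm with a two-finger parallel gripper is mounted at the origin on the work surface. World frame = base frame: x ahead of the robot, y to its left, z up, the work surface at z = 0. Lengths are in m, angles in rad, forces in N, time in s.
With the tool pointing down it reaches from about 0.4 to 0.925 m from the base axis. Payload 3.4 kg.
Tool frame: the origin (TCP) lies midway between the tips of the shut fingers; the grasp point (between the pads) lies 19 mm behind it; z points along the fingers, y is the line along which they close (so a half turn about z gives the same grasp; the last joint's range is limited). The gripper opens to 85 mm and grips with 20 to 120 N. Pads are 22 mm wide; open, the fingers measure 114 mm over their backs; the gripper's body (76 mm by 85 mm) begins 54 mm behind the grasp point. The pads swing forward as they close: fully open they stand 13 mm farther back than shut.
Start: joints at [-1.363, 0.307, 1.506, -0, 1.328, -0.073], TCP at [0.16, -0.552, 0.231] pointing down, gripper open.
Joint ranges: [-3.12, 3.12], [-1.05, 2.28], [0.14, 2.33], [-1.42, 4.57], [0.1, 2.73], [-2.68, 2.68]. Speed limits (rad/s): [2.57, 2.57, 3.14, 3.14, 3.14, 3.14].

## Interface

Orientations are given as [roll, pitch, yaw] about the fixed x, y, z axes, in that order (R = Rz(yaw) Ry(pitch) Rx(roll)).
In Python, from bench import manip gives the robot as it stands.
- The arm moves only by the tool drive_tool, never from a script. Its argument "motion" is a list of rows, each a list of 2 entries, a list of its own where there are three numbers: the shift along the tool's x, y, z normalised to -1 to 1, where 1 is 50 mm, then the turn, a rotation vector about the tool's x, y, z normalised to -1 to 1, where 1 is 6 degrees. A call has 1 to 20 rows; each row shifts and turns the commanded pose from where the row before left it, along the tool's axes as they then stand; what a row does not reach is not made up. A row lasts 1/8 s, in which the tool goes at most 62.5 mm and 10.7 degrees, less where a joint would pass 70% of its speed; a pose out of reach is approached as far as the arm can. A call with a number of a shift or a turn outside -1 to 1 is refused whole. A call with a gripper value outside its range is refused whole. "fingers" is the gripper command: -1 is shut, 1 is fully open, values between are in proportion, set as the call begins (left out, the last holds). The fingers move at their own pace and stop on an object; the grip force is fixed at half the most. Time passes only in rows, so rows that do not move let the fingers close. It gives the time, the measured TCP pose, the force, the opening and the grip force at its end, in the units of the state.
- manip.read_state(): the state, without advancing time (a new reading comes with each control period).
- manip.snapshot(name): name is "scene" or "top"; returns the picture (480x640x3 uint8, red, green, blue); there is no depth.
- manip.camera_params(name): a dict with "mtx" (3x3 intrinsics, pixels), "world_to_cam" (4x4, takes a point from world to camera coordinates). Camera axes: x right, y up, looking along -z (the intrinsics and any distortion apply to the point x, -y, -z); pixel columns grow to the right and rows downward; lengths in m; the calibration is good to about 2 mm. A picture is of the moment at which its call begins. camera_params takes no time and is no camera call.
- manip.job_done(): hands the job in; it is judged then, once.
The state is a dict: "clock": time; "joint_pos": joint angles; "qd": joint speeds; "tau": joint torques, N m; "tool_pos": TCP position; "tool_rot": TCP orientation; "ft_force": force on the tool from outside, world axes, zero at the start; "torque": the same for the moment, N m; "gripper_width": finger opening in m; "gripper_force": force on a finger pad.
Only numpy, scipy, OpenCV 4.12 (cv2) and the standard library are available. Lean on these libraries where they do the work, as an engineer would, in place of code of your own. Each camera call takes 0.05 s, during which the arm holds its last target. There are 200 camera calls.

## Task

Get the inspection stand ready: turn the round tin canister where it stands on the stand's turning disc (a fingertip pressed on the edge of its lid rolls it round), without lifting it off or shifting it off centre, until its brown paper label faces squarely to the front of the stand (the side away from the sloping backrest). Also draw the tall sheet out of the stack leaning in the rack, and lean it on the stand's backrest, centred behind the canister with its foot in the channel. Do the two in either order; leave the other two sheets leaning in the rack and everything else where it stands.

Things in the scene. Friction and masses are not known exactly. Their poses are not given: they have to be found in the camera images.
- stand: Fixed plywood inspection stand: base plate 240 (x) x 150 (y) x 12 mm. Origin: centre of its underside; +x is its front, z up. Toward -x a backrest board (130 wide, 95 long) leans back 15 deg (0.262 rad) from vertical; its front face starts at the base top at x = -60 mm and rises towards -x.
- foot (a point): Middle of the line where the front face of the stand's backrest meets the base top (stand x = -60, y = 0, z = 12 mm). From here the foot channel runs 29 mm forward to a 5 mm high, 6 mm thick lip.
- disc_top (a point): Top centre of the stand's steel turning disc (stand x = +50, y = 0, z = 22 mm), 90 mm diameter, hidden under the canister. It turns about the vertical without end, either way, with about 0.025 N m of friction, and stays where it is left.
- canister: Closed round tin canister, 100 mm diameter and high, 0.3 to 0.65 kg, flat lid with no knob, loose on the stand's disc, with which it turns. Too wide to grip. Origin: centre of its underside; z up; +x points to the middle of its brown paper label. A 22 mm wide brown strap runs from the label over the lid's edge to near the lid's centre, so the lid shows which way the label faces.
- label (a point): Middle of the label on the canister's side wall: 50 mm out along the canister's +x, 50 mm up.
- lid (a point): Centre of the canister's lid, its top face (100 mm above its underside, 122 mm above the table).
- rack: Fixed wooden sheet rack: base 160 x 160 x 12 mm, origin at the centre of its underside, +x its open side. A backrest (150 wide, 95 long) leans 15 deg toward -x, its front face starting at x = -30 mm, z = 12 mm; a 5 mm high lip at x = 19 to 25 mm. Three sheets lean flat against it, one before the other, in any order.
- panel_tall: The tall aluminium sheet: 175 mm high, 130 wide, 6 thick, 0.37 kg, loose. Origin: middle of its bottom edge on the back (-x) face, the edge it stands on; z runs up the sheet (leaning 0.262 rad toward -x), y along its width, x its thickness (0 to 6 mm). It sticks 60 mm out above the next tallest, so its top margin can be pinched across the thickness.
- tall_top (a point): Middle of the tall sheet's top edge (z = 175 mm, x = 3 mm in its frame).
- panel_mid: Aluminium sheet 115 mm high, 140 wide, 6 thick, loose, leaning in the rack; same axes and origin as the tall sheet. Leave in the rack.
- panel_low: Aluminium sheet 100 mm high, 120 wide, 6 thick, loose, leaning in the rack; same axes and origin. Leave in the rack.
- gauge: Bystander: scribing gauge, round foot of 60 mm diameter, thin post to 170 mm height with a scriber that reaches 50 mm along its +x at 140 mm height, loose; stands to one side of the canister. Origin: under its foot.
- oiler: Bystander: small conical oil can, 60 mm diameter, 90 mm high, loose, on the other side of the canister. Origin: under its base.
- cup_a: Bystander: steel cup, 64 mm across, 70 high, in front of the rack. Origin: under its base.
- cup_b: Bystander: steel cup, 72 mm across, 60 high, standing on the round blank. Origin: under its base.
- hammer: Bystander: hammer, about 260 mm long, origin at its middle, lying between stand and rack.
- blanks: Bystander: round aluminium blank, 110 mm diameter, 8 mm thick, under the second cup. Origin: under its centre.
Not all that is in view belongs to the job. What is shaped like the panel_low but pink or yellow is not meant.

How it is judged:
At the end, for the whole second after the job is handed in: Canister upright on its disc, within 12 mm of centre, label within 0.2 rad of the stand's front; tall sheet's foot in the channel, centred within 20 mm, square within 0.15 rad, leaning back 0.15 to 0.42 rad on the backrest; all sheets at rest; nothing else displaced over 40 mm (angle between the x axis of canister and the x axis of stand, either way round below 0.2 rad and x of label in the frame of stand above 0.06 m and angle between canister's own z axis and vertical below 0.05 rad and x of canister in the frame of stand between 0.038 and 0.062 m and y of canister in the frame of stand between -0.012 and 0.012 m and z of canister in the frame of stand between 0.018 and 0.026 m and x of panel_tall in the frame of stand between -0.068 and -0.031 m and y of panel_tall in the frame of stand between -0.02 and 0.02 m and z of panel_tall in the frame of stand between 0.008 and 0.0165 m and angle between panel_tall's own z axis and vertical between 0.15 and 0.42 rad and x of tall_top in the frame of stand below -0.075 m and angle between the y axis of panel_tall and the y axis of stand, either way round below 0.15 rad and linear speed of each of panel_tall, canister, panel_mid, panel_low below 0.02 m/s and angular speed of canister below 0.1 rad/s); the robot touches nothing.
It fails at once if one of the other sheets is drawn out or toppled (moved over 35 mm or leaning over 0.6 rad) (distance of any of panel_mid, panel_low from where it was at the start of the episode above 0.035 m or angle between any of panel_mid, panel_low's own z axis and vertical above 0.6 rad).
It fails at once if the canister is lifted off its disc by over 10 mm or tipped by over 0.3 rad (z of canister in the frame of stand above 0.032 m or angle between canister's own z axis and vertical above 0.3 rad).
It fails at once if a bystander is moved by over 40 mm, or the gauge, oiler or a cup is tipped over (distance of any of gauge, oiler, cup_a, cup_b, hammer, blanks from where it was at the start of the episode above 0.04 m or angle between any of gauge, oiler, cup_a, cup_b's own z axis and vertical above 0.5 rad).
It also fails if it takes over 72 s, if anything falls off the work surface, if the arm or the gripper's body presses on something with over 40 N, if the wrist force passes 120 N, or if a joint passes its speed limit or range.

## Working session

There is one attempt and no reset: what is moved stays moved. The work goes in short steps, Python scripts to look and compute and a tool call to move; the robot and the scene stay as the last step left them, time stands still between calls to the robot, and variables do not carry over. Pictures are saved under pics/ and viewed, at most 10 in all, crops included, and the job is handed in when it is done.

Besides the shell and the picture viewer there is one more tool, called after "Emit:" by a JSON object that holds its "op" and its "data", one argument or row to a line. drive_tool: Moves the arm, as the interface text tells. Scaled input: -1 to 1 covers 50 mm each way for a shift and 6 degrees each way for a turn. Its arguments: {"type":"object","properties":{"motion":{"type":"array","items":{"type":"array"}},"fingers":{"type":"number"}},"required":["motion"]}

```bash
mkdir -p pics; ls; cat > h.py <<'E'
import numpy as np, cv2
from bench import manip
def cam(n):
    p=manip.camera_params(n); return np.array(p["mtx"]),np.array(p["world_to_cam"])
def ray(n,u,v):
    K,T=cam(n); d=np.linalg.inv(K)@[u,v,1]; d=np.array([d[0],-d[1],-d[2]])
    R=T[:3,:3]; return -R.T@T[:3,3], R.T@d
def onz(n,u,v,z):
    o,d=ray(n,u,v); return o+d*(z-o[2])/d[2]
def proj(n,P):
    K,T=cam(n); c=T[:3,:3]@np.array(P)+T[:3,3]; q=K@[c[0],-c[1],-c[2]]; return q[:2]/q[2]
def tri(u1,u2):
    a,d=ray("scene",*u1); b,e=ray("top",*u2)
    s=np.linalg.lstsq(np.c_[d,-e],b-a,rcond=None)[0]; p=a+d*s[0];q=b+e*s[1]; return (p+q)/2,np.linalg.norm(p-q)
def snap(n,f):
    im=manip.snapshot(n)[:,:,::-1].copy(); cv2.imwrite("pics/"+f,im); return im
E
python3 - <<'E'
from h import *
snap("scene","s0.png");snap("top","t0.png")
for n in("scene","top"): print(manip.camera_params(n))
print(manip.read_state())
E
```

```text
pics
{'mtx': array([[510.41509046,   0.        , 318.14461741],
       [  0.        , 510.41509046, 242.95736256],
       [  0.        ,   0.        ,   1.        ]]), 'world_to_cam': array([[ 0.38825224,  0.92136644,  0.01854952, -0.13090734],
       [-0.5529403 ,  0.21680499,  0.80452012,  0.21238746],
       [ 0.73723621, -0.32261351,  0.59363566, -1.96397599],
       [ 0.        ,  0.        ,  0.        ,  1.        ]])}
{'mtx': array([[624.25254298,   0.        , 316.4665751 ],
       [  0.        , 624.25254298, 227.87640532],
       [  0.        ,   0.        ,   1.        ]]), 'world_to_cam': array([[ 0.02012824, -0.999776  , -0.0065423 , -0.10813348],
       [ 0.99267023,  0.01920438,  0.11931896, -0.52768862],
       [-0.11916659, -0.00889603,  0.99283442, -1.72110122],
       [ 0.        ,  0.        ,  0.        ,  1.        ]])}
{'clock': 0.1, 'joint_pos': array([-1.36247534e+00,  3.07509841e-01,  1.50753230e+00,  1.12885333e-05,
        1.32842976e+00, -7.34835744e-02]), 'qd': array([-0.00131294, -0.00216248, -0.00323525,  0.00152197, -0.00158303,
       -0.00175291]), 'tau': array([ 1.41610988e-03, -4.58528352e+01, -2.52607155e+01, -1.30420408e-04,
        5.50195284e-03, -1.70919758e-06]), 'tool_pos': array([ 0.15976019, -0.55170403,  0.23047044]), 'tool_rot': array([-3.13971929e+00, -1.48892889e-04,  2.81801703e-01]), 'ft_force': array([-0.42572853,  0.18948457,  0.29393031]), 'torque': array([-0.01526573, -0.014351  ,  0.04372913]), 'gripper_force': 0.0, 'gripper_width': 0.08543376518901474}
```

View pics/s0.png

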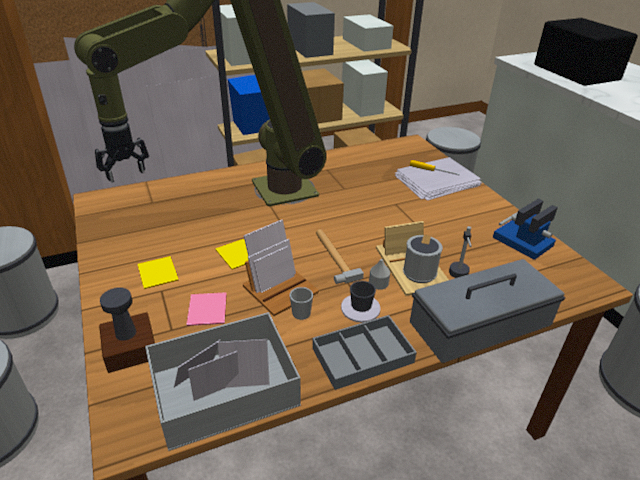

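View pics/t0.png

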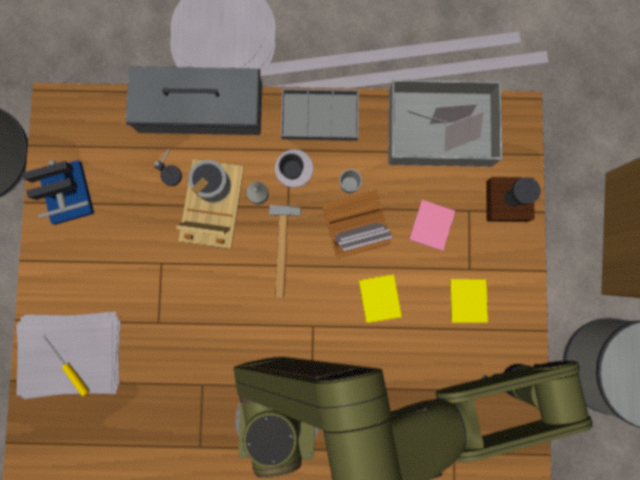

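The rack with its leaning sheets is at scene (270,262) and top (360,228). The stand and canister are at scene (420,258) and top (208,190), and the strap points back towards the robot.

Things that could be mistaken for the tall sheet:
- sheets in the grey box, scene (230,365)
- yellow sheets, scene (157,272) and (237,252)
- pink sheet, scene (207,308)
- paper stack, scene (438,178)

I choose the tallest sheet in the rack, with its top at scene (266,230).

```bash
python3 - <<'E'
import cv2,numpy as np
s=cv2.imread("pics/s0.png");t=cv2.imread("pics/t0.png")
f=lambda im,x,y,w,h:cv2.resize(im[y:y+h,x:x+w],(400,300),interpolation=cv2.INTER_CUBIC)
cv2.imwrite("pics/c0.png",np.vstack([np.hstack([f(s,230,215,100,75+20)[:,:],f(s,370,215,100,95)]),np.hstack([f(t,310,180,100,75+5),f(t,165,155,100,100)])]))
E
```

```text
(no output)
```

View pics/c0.png

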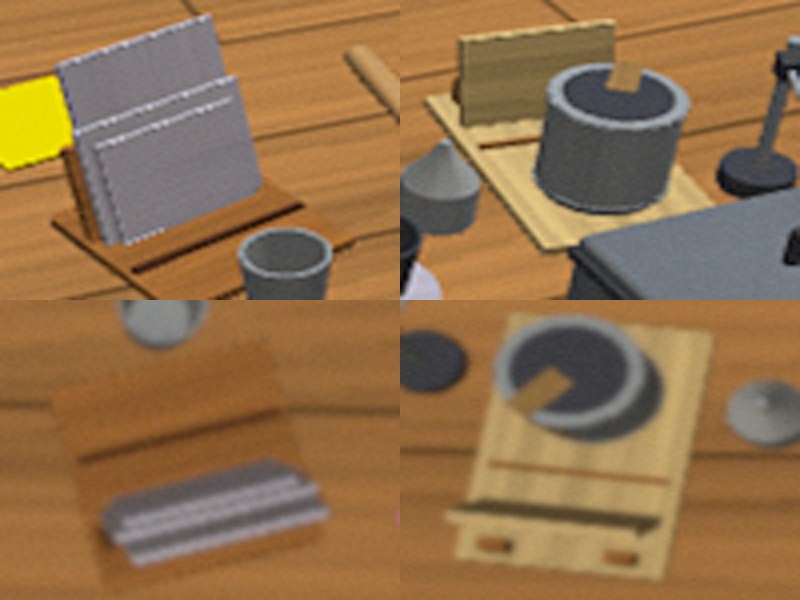

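The crop confirms the tall sheet is the rearmost in the rack. Its top corners are at scene (244,236) and (282,220), and at top (345,249) and (392,237). The canister lid centre is near top (208,180), with its strap pointing towards the stand's rear left in that view.

```bash
python3 - <<'E'
from h import *
np.set_printoptions(precision=4,suppress=True)
L,e1=tri((282.5,220.4),(345,249.3));R,e2=tri((244.25,235.6),(392,237.3))
print("tall top",L,R,e1,e2,np.linalg.norm(L-R))
c=[onz("top",*p,0.012)for p in[(192.5,160),(243,166),(230,247.7),(178.75,240.7)]]
c=np.array(c);print(c,[np.linalg.norm(c[i]-c[i-1])for i in range(4)],c.mean(0))
x=(c[0]+c[1]-c[2]-c[3]);y=c[0]+c[3]-c[1]-c[2];print("stand yaw",np.arctan2(x[1],x[0]),np.arctan2(-y[0],y[1]))
f=lambda X,Y:(310+X/4,180+(Y-300)*80/300)
r=[onz("top",*f(*p),0.012) for p in[(52,400),(268,350),(320,548),(105,590)]];r=np.array(r);print(r,[np.linalg.norm(r[i]-r[i-1])for i in range(4)],r.mean(0))
x=(r[0]+r[1]-r[2]-r[3]);print("rack yaw",np.arctan2(x[1],x[0]))
# lid & strap
g=lambda X,Y:(165+(X-400)/4,155+(Y-300)/3)
t=cv2.imread("pics/t0.png");s=cv2.imread("pics/s0.png")
for p in [(495,375),(648,375),(570,316),(570,440)]: print("lid",onz("top",*g(*p),.122))
print("strap out",onz("top",*g(522,400),.122),"in",onz("top",*g(563,377),.122))
h=lambda X,Y:(370+(X-400)/4,215+Y*95/300)
for p in [(546,100),(690,105),(620,62),(617,135)]: print("lid s",onz("scene",*h(*p),.122))
print("strap s out",onz("scene",*h(630,64),.122),"in",onz("scene",*h(624,92),.122))
# bystanders
for n,p,z in [("gauge foot",(171,176),.01),("gauge tip",(166,153),.14),("oiler",(257,195),.05),("cup a",(350,181),.07),("cup b",(293,167),.068),("ham head",(285,211),.02)]: print(n,onz("top",*p,z))
E
```

```text
tall top [ 0.4594 -0.1699  0.178 ] [ 0.4921 -0.2912  0.1778] 0.006886105671343869 0.003908012566548967 0.12568167355682622
[[0.7219 0.2633 0.012 ]
 [0.7071 0.1172 0.012 ]
 [0.4708 0.146  0.012 ]
 [0.4879 0.2921 0.012 ]] [np.float64(0.23584394640013728), np.float64(0.14686719359025108), np.float64(0.23799808257892446), np.float64(0.1471375550440698)] [0.5969 0.2047 0.012 ]
stand yaw -0.12175063661288327 -0.10887084176887529
[[ 0.5933 -0.1149  0.012 ]
 [ 0.6347 -0.2683  0.012 ]
 [ 0.4841 -0.3063  0.012 ]
 [ 0.4494 -0.155   0.012 ]] [np.float64(0.1493242660430993), np.float64(0.15892292644520517), np.float64(0.15532102414739304), np.float64(0.15524584755199577)] [ 0.5404 -0.2112  0.012 ]
rack yaw 0.25931827586574285
lid [0.6418 0.2475 0.122 ]
lid [0.6438 0.1445 0.122 ]
lid [0.6967 0.1992 0.122 ]
lid [0.5838 0.1946 0.122 ]
strap out [0.6194 0.2283 0.122 ] in [0.6409 0.2016 0.122 ]
lid s [0.6383 0.1465 0.122 ]
lid s [0.6829 0.2393 0.122 ]
lid s [0.6066 0.229  0.122 ]
lid s [0.7016 0.1661 0.122 ]
strap s out [0.6121 0.2342 0.122 ] in [0.6485 0.2058 0.122 ]
gauge foot [0.6743 0.3236 0.01  ]
gauge tip [0.7105 0.3077 0.14  ]
oiler [0.6168 0.0703 0.05  ]
cup a [ 0.6576 -0.1882  0.07  ]
cup b [ 0.6945 -0.0293  0.068 ]
ham head [ 0.5775 -0.0074  0.02  ]
```

Emit:
{"op": "drive_tool", "data": {
  "motion": [
    [[0, 0, -0.7], [0, 0, 0]],
    [[0, 0, -0.7], [0, 0, 0]],
    [[0.75, -0.65, 0], [0, 0, 0]],
    [[0.75, -0.65, 0], [0, 0, 0]],
    [[0.75, -0.65, 0], [0, 0, 0]],
    [[0.75, -0.65, 0], [0, 0, 0]],
    [[0.75, -0.65, 0], [0, 0, 0]],
    [[0.75, -0.65, 0], [0, 0, 0]],
    [[0.75, -0.65, 0], [0, 0, 0]],
    [[0.75, -0.65, 0], [0, 0, 0]],
    [[0.75, -0.65, 0], [0, 0, 0]],
    [[0.75, -0.65, 0], [0, 0, 0]],
    [[0.75, -0.65, 0], [0, 0, 0]],
    [[0.75, -0.65, 0], [0, 0, 0]],
    [[0.75, -0.65, 0], [0, 0, 0]],
    [[0.75, -0.65, 0], [0, 0, 0]],
    [[0.75, -0.65, 0], [0, 0, 0]],
    [[0.75, -0.65, 0], [0, 0, 0]],
    [[0.75, -0.65, 0], [0, 0, 0]],
    [[0.75, -0.65, 0], [0, 0, 0]]
  ],
  "fingers": 0.6
}}

```text
clock: 2.6
tool_pos: [0.646, 0.1987, 0.3006]
tool_rot: [3.141, 0.001, 0.282]
ft_force: [0.7, -1.0, -0.6]
gripper_width: 0.0684
gripper_force: 0.0
```

Emit:
{"op": "drive_tool", "data": {
  "motion": [
    [[0, 0, 0], [0, 0, -1]],
    [[0, 0, 0], [0, 0, -1]],
    [[0, 0, 0], [0, 0, -1]],
    [[0, 0, 0], [0, 0, -1]],
    [[0, 0, 0], [0, 0, -1]],
    [[0, 0, 0], [0, 0, -1]],
    [[0, 0, 0], [0, 0, -1]],
    [[0, 0, 0], [0, 0, -1]],
    [[0, 0, 0], [0, 0, -1]],
    [[0, 0, 0], [0, 0, -1]],
    [[0, 0, 0], [0, 0, -1]],
    [[0, 0, 0], [0, 0, -1]],
    [[0, 0, 0], [0, 0, -1]],
    [[0, 0, 0], [0, 0, -1]],
    [[0, 0, 0], [0, 0, -1]],
    [[0, 0, 0], [0, 0, -1]],
    [[0, 0, 0], [0, 0, -1]],
    [[0, 0, 0], [0, 0, -1]],
    [[0, 0, 0], [0, 0, 0]]
  ]
}}

```text
clock: 4.97
tool_pos: [0.6453, 0.1972, 0.3006]
tool_rot: [-3.14, -0.0, 2.166]
ft_force: [-0.4, -0.2, 0.6]
gripper_width: 0.0684
gripper_force: 0.0
```

```bash
cat >> h.py <<'E'
from scipy.spatial.transform import Rotation as Ro
np.set_printoptions(precision=4,suppress=True)
def st():
    s=manip.read_state()
    for k in("clock","joint_pos","tool_pos","tool_rot","ft_force","gripper_width","gripper_force"):print(k,s[k])
    return s
def plan(P,R=None):
    s=manip.read_state(); A=Ro.from_euler("xyz",s["tool_rot"])
    print("shift/50mm in tool:",A.inv().apply(np.array(P)-s["tool_pos"])/.05)
    if R is not None: print("turn/6deg:",(A.inv()*R).as_rotvec(degrees=True)/6)
E
python3 - <<'E'
from h import *
st(); plan([.6455,.198,.135])
E
```

```text
clock 4.975
joint_pos [ 0.2341  0.4111  1.1689  0.      1.5629 -0.3608]
tool_pos [0.6453 0.1972 0.3006]
tool_rot [-3.1404 -0.0005  2.1656]
ft_force [-0.4273 -0.2151  0.5607]
gripper_width 0.0683548559299582
gripper_force 0.0
shift/50mm in tool: [0.0085 0.0159 3.3126]
```

Emit:
{"op": "drive_tool", "data": {
  "motion": [
    [[0, 0, 0.85], [0, 0, 0]],
    [[0, 0, 0.85], [0, 0, 0]],
    [[0, 0, 0.85], [0, 0, 0]],
    [[0, 0, 0.75], [0, 0, 0]],
    [[0, 0, 0.1], [0, 0, 0]],
    [[0, 0, 0.1], [0, 0, 0]],
    [[0, 0, 0], [0, 0, 0]]
  ]
}}

```text
clock: 5.85
tool_pos: [0.6466, 0.1976, 0.1278]
tool_rot: [3.139, 0.001, 2.166]
ft_force: [0.5, 0.2, -0.1]
gripper_width: 0.0685
gripper_force: 0.0
```

Emit:
{"op": "drive_tool", "data": {
  "motion": [
    [[0, 0, 0.08], [0, 0, 0]],
    [[0, 0, 0.04], [0, 0, 0]],
    [[0, 0, 0], [0, 0, 0]]
  ]
}}

```text
clock: 6.22
tool_pos: [0.6455, 0.1973, 0.1205]
tool_rot: [3.141, 0.0, 2.167]
ft_force: [0.1, 0.4, 0.4]
gripper_width: 0.0681
gripper_force: 0.0
```

Nothing has touched yet, so I'll step down in 2 mm moves.

Emit:
{"op": "drive_tool", "data": {
  "motion": [
    [[0, 0, 0.04], [0, 0, 0]],
    [[0, 0, 0.04], [0, 0, 0]],
    [[0, 0, 0], [0, 0, 0]]
  ]
}}

```text
clock: 6.6
tool_pos: [0.6454, 0.1972, 0.116]
tool_rot: [-3.141, -0.0, 2.167]
ft_force: [0.4, 0.2, 0.5]
gripper_width: 0.0683
gripper_force: 0.0
```

Emit:
{"op": "drive_tool", "data": {
  "motion": [
    [[0, 0, 0.04], [0, 0, 0]],
    [[0, 0, 0], [0, 0, 0]]
  ]
}}

```text
clock: 6.85
tool_pos: [0.6458, 0.1973, 0.1148]
tool_rot: [3.141, 0.0, 2.167]
ft_force: [-0.9, -0.6, 3.4]
gripper_width: 0.0681
gripper_force: 1.6
```

Emit:
{"op": "drive_tool", "data": {
  "motion": [
    [[0, 0, 0.02], [0, 0, 0]],
    [[0, 0, 0], [0, 0, 0]]
  ]
}}

```text
clock: 7.1
tool_pos: [0.6458, 0.1973, 0.1148]
tool_rot: [3.141, 0.0, 2.167]
ft_force: [-2.1, -0.1, 7.5]
gripper_width: 0.0679
gripper_force: 4.0
```

Emit:
{"op": "drive_tool", "data": {
  "motion": [
    [[0, 0, 0.02], [0, 0, 0.4]],
    [[0, 0, 0], [0, 0, 0.8]],
    [[0, 0, 0], [0, 0, 0.8]],
    [[0, 0, 0], [0, 0, 0.8]],
    [[0, 0, 0], [0, 0, 0.8]],
    [[0, 0, 0], [0, 0, 0.8]],
    [[0, 0, 0], [0, 0, 0.8]],
    [[0, 0, 0], [0, 0, 0.8]],
    [[0, 0, 0], [0, 0, 0.8]],
    [[0, 0, 0], [0, 0, 0.8]],
    [[0, 0, 0], [0, 0, 0.8]],
    [[0, 0, 0], [0, 0, 0.8]],
    [[0, 0, 0], [0, 0, 0.8]],
    [[0, 0, 0], [0, 0, 0.8]],
    [[0, 0, 0], [0, 0, 0.8]],
    [[0, 0, 0], [0, 0, 0.8]],
    [[0, 0, 0], [0, 0, 0.8]],
    [[0, 0, 0], [0, 0, 0.8]],
    [[0, 0, 0], [0, 0, 0.4]],
    [[0, 0, 0], [0, 0, 0]]
  ]
}}

```text
clock: 9.6
tool_pos: [0.6456, 0.1998, 0.1148]
tool_rot: [-3.139, -0.004, 0.658]
ft_force: [-3.8, 4.5, 11.4]
gripper_width: 0.068
gripper_force: 5.8
```

```bash
python3 - <<'E'
from h import *
a=snap("scene","s1.png");b=snap("top","t1.png");st()
f=lambda im,x,y,w,h:cv2.resize(im[y:y+h,x:x+w],(400,400),interpolation=cv2.INTER_CUBIC)
cv2.imwrite("pics/c1.png",np.hstack([f(a,370,205,100,100),f(b,160,140,100,100)]))
E
```

```text
clock 9.7
joint_pos [0.2357 0.5379 1.429  0.0041 1.172  1.1461]
tool_pos [0.6456 0.1999 0.1147]
tool_rot [-3.1393 -0.004   0.6587]
ft_force [-4.6396  4.716  11.4078]
gripper_width 0.06824922636566876
gripper_force 5.7529361644992605
```

View pics/c1.png

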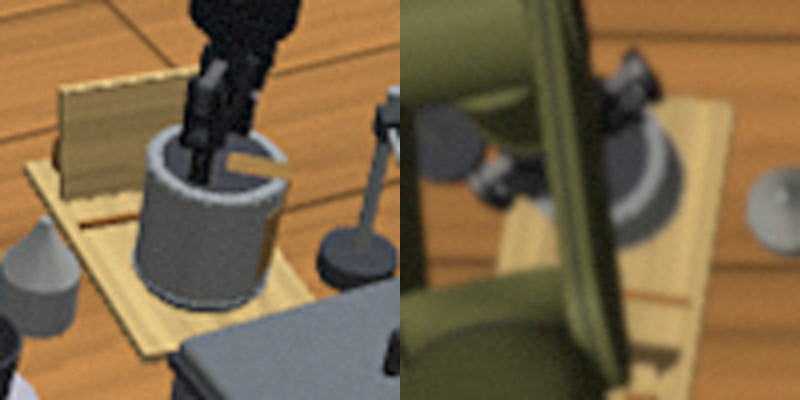

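The canister turned with the tool. The strap now runs from scene (427,246) to (442,246), with the label just visible on the right side.

```bash
python3 - <<'E'
from h import *
a=onz("scene",370+228/4,205+161/4,.122);b=onz("scene",370+288/4,205+165/4,.122);print(a,b,np.arctan2(*(b-a)[[1,0]]),np.arctan2(*(b-[.6455,.198,.122])[[1,0]]))
E
```

```text
[0.6542 0.2055 0.122 ] [0.6743 0.2434 0.122 ] 1.084110930692215 1.0066805359219346
```

Emit:
{"op": "drive_tool", "data": {
  "motion": [
    [[0, 0, 0], [0, 0, 0.4]],
    [[0, 0, 0], [0, 0, 0.8]],
    [[0, 0, 0], [0, 0, 0.8]],
    [[0, 0, 0], [0, 0, 0.8]],
    [[0, 0, 0], [0, 0, 0.8]],
    [[0, 0, 0], [0, 0, 0.8]],
    [[0, 0, 0], [0, 0, 0.8]],
    [[0, 0, 0], [0, 0, 0.8]],
    [[0, 0, 0], [0, 0, 0.8]],
    [[0, 0, 0], [0, 0, 0.8]],
    [[0, 0, 0], [0, 0, 0.8]],
    [[0, 0, 0], [0, 0, 0.8]],
    [[0, 0, 0], [0, 0, 0.8]],
    [[0, 0, 0], [0, 0, 0.4]],
    [[0, 0, 0], [0, 0, 0]]
  ]
}}

```text
clock: 11.58
tool_pos: [0.6475, 0.2001, 0.115]
tool_rot: [-3.135, -0.003, -0.431]
ft_force: [-0.6, 5.3, 9.9]
gripper_width: 0.0684
gripper_force: 4.8
```

Emit:
{"op": "drive_tool", "data": {
  "motion": [
    [[0, 0, -0.1], [0, 0, 0]],
    [[0, 0, -0.5], [0, 0, 0]],
    [[0, 0, -1], [0, 0, 0]],
    [[0, 0, -1], [0, 0, 0]],
    [[0, 0, -1], [0, 0, 0]],
    [[0, 0, 0], [0, 0, 0]]
  ]
}}

```text
clock: 12.32
tool_pos: [0.6481, 0.1975, 0.2978]
tool_rot: [-3.136, -0.008, -0.431]
ft_force: [-0.8, 0.3, 0.2]
gripper_width: 0.0681
gripper_force: 0.0
```

```bash
python3 - <<'E'
from h import *
a=snap("scene","s2.png");b=snap("top","t2.png");st()
f=lambda im,x,y,w,h:cv2.resize(im[y:y+h,x:x+w],(400,400),interpolation=cv2.INTER_CUBIC)
cv2.imwrite("pics/c2.png",np.hstack([f(a,370,205,100,100),f(b,160,140,100,100)]))
E
```

```text
clock 12.425
joint_pos [ 0.2338  0.4138  1.1843 -0.0003  1.5432  2.2351]
tool_pos [0.6455 0.197  0.2924]
tool_rot [ 3.1415 -0.0004 -0.4305]
ft_force [ 0.4384 -0.4572  0.7396]
gripper_width 0.06882692386130368
gripper_force 0.0
```

View pics/c2.png

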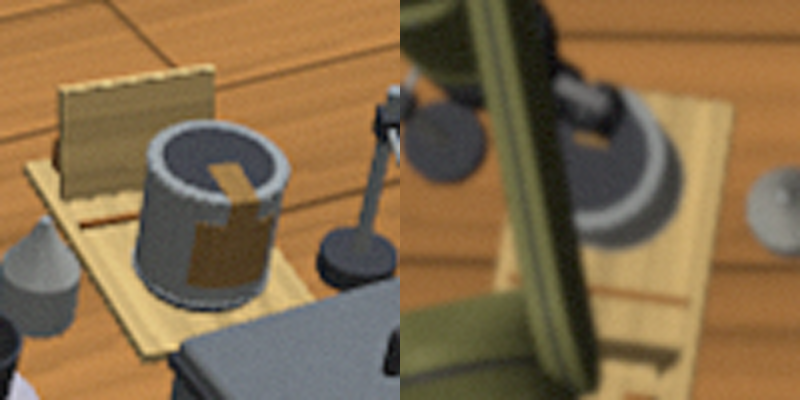

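The label now faces the front of the stand. The strap runs from scene (425.5,246) to (432,256).

```bash
python3 - <<'E'
from h import *
g=lambda X,Y,z:onz("scene",370+X/4,205+Y/4,z)
a=g(223,165,.122);b=g(247,202,.122);print(a,b,np.arctan2(*(b-a)[[1,0]]))
l=np.array([g(x,y,.122) for x,y in[(146,160),(292,165),(222,120),(217,203)]]);print(l)
im=cv2.imread("pics/s2.png");hsv=cv2.cvtColor(im,cv2.COLOR_BGR2HSV)
x0,y0=370+180//4,205+155//4;sub=hsv[y0:205+75,x0:370+72]
m=((sub[...,1]>90)&(sub[...,0]<25)).astype(np.uint8)
n,lab,s,c=cv2.connectedComponentsWithStats(m);print(s[1:],c[1:]+[x0,y0])
for yaw in(-.3,-.2,-.115,0,.1,.2):
  P=lambda r,z,d=0:np.array([.6455+r*np.cos(yaw)-d*np.sin(yaw),.198+r*np.sin(yaw)+d*np.cos(yaw),z]); print(yaw,(proj("scene",P(.01,.122))-[370,205])*4,(proj("scene",P(.05,.122))-[370,205])*4,(proj("scene",P(.05,.072))-[370,205])*4)
# stand axis from scene
for p in[(150,357),(320,300)]:print("front corners s",g(*p,.012))
print("back left",g(25,165,.012))
E
```

```text
[0.657  0.1995 0.122 ] [0.7006 0.1915 0.122 ] -0.18078438490065954
[[0.6314 0.1506 0.122 ]
 [0.6753 0.2462 0.122 ]
 [0.6088 0.2293 0.122 ]
 [0.6938 0.1711 0.122 ]]
[[ 26   0   1   1   1]
 [  2   3  21  31 394]
 [ 19   9   8  28  98]] [[441.     243.    ]
 [427.335  263.8249]
 [439.3878 268.9388]]
-0.3 [216.283  164.8432] [231.2926 198.7344] [221.1409 253.6849]
-0.2 [217.6167 164.7405] [238.1    198.1941] [227.8153 253.1312]
-0.115 [218.7113 164.5888] [243.6774 197.3995] [233.2861 252.3204]
0 [220.12   164.2916] [250.8372 195.8469] [240.3129 250.7391]
0.1 [221.2642 163.9502] [256.6314 194.0673] [246.0032 248.9286]
0.2 [222.3212 163.5352] [261.9601 191.9097] [251.2403 246.7346]
front corners s [0.7152 0.1194 0.012 ]
front corners s [0.7075 0.2706 0.012 ]
back left [0.4775 0.1447 0.012 ]
```

```bash
cat >> h.py <<'E'
def sheetR(psi,t=np.radians(15)):
    xr=np.array([np.cos(psi),np.sin(psi),0]);Z=np.array([0,0,1.])
    y=np.cos(t)*xr+np.sin(t)*Z; z=np.sin(t)*xr-np.cos(t)*Z
    return Ro.from_matrix(np.c_[np.cross(y,z),y,z])
E
python3 - <<'E'
from h import *
R=sheetR(.26);up=-R.as_matrix()[:,2];top=np.array([.4735,-.230,.181]);s=manip.read_state()
plan(s["tool_pos"],R)
P=top+.07*up;print(P,R.inv().apply(P-s["tool_pos"])/.05,"yaw",R.as_euler("xyz"))
E
```

```text
shift/50mm in tool: [0. 0. 0.]
turn/6deg: [ -1.3247   2.8216 -21.4449]
[ 0.456  -0.2347  0.2486] [-7.3684 -5.9075 -0.6763] yaw [ 2.8798 -0.      1.8308]
```

Emit:
{"op": "drive_tool", "data": {
  "motion": [
    [[0, 0, 0], [-0.06, 0.128, -0.975]],
    [[0, 0, 0], [-0.06, 0.128, -0.975]],
    [[0, 0, 0], [-0.06, 0.128, -0.975]],
    [[0, 0, 0], [-0.06, 0.128, -0.975]],
    [[0, 0, 0], [-0.06, 0.128, -0.975]],
    [[0, 0, 0], [-0.06, 0.128, -0.975]],
    [[0, 0, 0], [-0.06, 0.128, -0.975]],
    [[0, 0, 0], [-0.06, 0.128, -0.975]],
    [[0, 0, 0], [-0.06, 0.128, -0.975]],
    [[0, 0, 0], [-0.06, 0.128, -0.975]],
    [[0, 0, 0], [-0.06, 0.128, -0.975]],
    [[0, 0, 0], [-0.06, 0.128, -0.975]],
    [[0, 0, 0], [-0.06, 0.128, -0.975]],
    [[0, 0, 0], [-0.06, 0.128, -0.975]],
    [[0, 0, 0], [-0.06, 0.128, -0.975]],
    [[0, 0, 0], [-0.06, 0.128, -0.975]],
    [[0, 0, 0], [-0.06, 0.128, -0.975]],
    [[0, 0, 0], [-0.06, 0.128, -0.975]],
    [[0, 0, 0], [-0.06, 0.128, -0.975]],
    [[0, 0, 0], [-0.06, 0.128, -0.975]]
  ],
  "fingers": 0.8
}}

```text
clock: 14.92
tool_pos: [0.644, 0.1967, 0.289]
tool_rot: [2.901, -0.024, 1.63]
ft_force: [0.0, -0.6, 0.7]
gripper_width: 0.0768
gripper_force: 0.0
```

Emit:
{"op": "drive_tool", "data": {
  "motion": [
    [[0, 0, 0], [-0.06, 0.128, -0.975]],
    [[0, 0, 0], [-0.06, 0.128, -0.975]],
    [[-0.614, -0.492, -0.056], [0, 0, 0]],
    [[-0.614, -0.492, -0.056], [0, 0, 0]],
    [[-0.614, -0.492, -0.056], [0, 0, 0]],
    [[-0.614, -0.492, -0.056], [0, 0, 0]],
    [[-0.614, -0.492, -0.056], [0, 0, 0]],
    [[-0.614, -0.492, -0.056], [0, 0, 0]],
    [[-0.614, -0.492, -0.056], [0, 0, 0]],
    [[-0.614, -0.492, -0.056], [0, 0, 0]],
    [[-0.614, -0.492, -0.056], [0, 0, 0]],
    [[-0.614, -0.492, -0.056], [0, 0, 0]],
    [[-0.614, -0.492, -0.056], [0, 0, 0]],
    [[-0.614, -0.492, -0.056], [0, 0, 0]],
    [[0, 0, 0], [0, 0, 0]]
  ]
}}

```text
clock: 16.8
tool_pos: [0.4544, -0.2358, 0.2458]
tool_rot: [2.884, -0.004, 1.827]
ft_force: [0.5, -0.2, -0.1]
gripper_width: 0.0768
gripper_force: 0.0
```

```bash
python3 - <<'E'
from h import *
R=sheetR(.26);up=-R.as_matrix()[:,2];top=np.array([.4735,-.230,.181])
st();plan(top+.07*up,R);plan(top-.038*up)
a=snap("scene","s3.png");b=snap("top","t3.png")
f=lambda im,x,y,w,h:cv2.resize(im[y:y+h,x:x+w],(400,400),interpolation=cv2.INTER_CUBIC)
cv2.imwrite("pics/c3.png",np.hstack([f(a,220,195,100,100),f(b,310,165,100,100)]))
E
```

```text
clock 16.8
joint_pos [-0.7176  0.1251  1.7495  0.2369  1.1344 -1.0598]
tool_pos [ 0.4544 -0.2358  0.2458]
tool_rot [ 2.8843 -0.0041  1.8273]
ft_force [ 0.5391 -0.2308 -0.0661]
gripper_width 0.07679221081717456
gripper_force 0.0
shift/50mm in tool: [ 0.0143  0.0494 -0.0447]
turn/6deg: [-0.0426 -0.029  -0.0423]
shift/50mm in tool: [0.0078 0.059  2.1152]
```

View pics/c3.png

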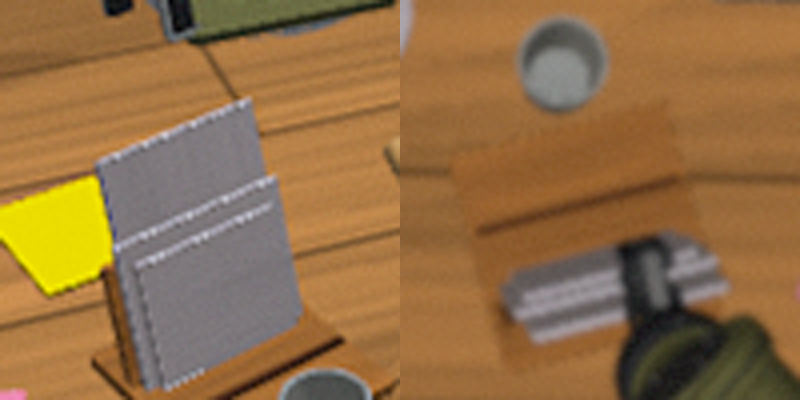

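Fingertips show at scene (250,196) and (265,199), above the sheet's top edge, which runs from scene (244,235) to (283,220). In the top view they straddle the sheet near (371,235).

```bash
python3 - <<'E'
from h import *
s=manip.read_state();A=Ro.from_euler("xyz",s["tool_rot"]).as_matrix();p=s["tool_pos"]
for d in(-.045,0,.045):
  q=p+A@[0,d,-.012]; print(d,(proj("scene",q)-[220,195])*4,(proj("top",q)-[310,165])*4+[400,0])
g=lambda X,Y:(220+X/4,195+Y/4); t=lambda X,Y:(310+(X-400)/4,165+Y/4)
L,e=tri(g(250,100),t(532,337));R,e2=tri(g(98,160),t(728,290));print(L,e,R,e2,(L+R)/2,np.linalg.norm(L-R))
for z in(.181,):
  a=[onz("scene",*g(250,100),z),onz("scene",*g(98,160),z)];b=[onz("top",*t(532,337),z),onz("top",*t(728,290),z)];print(a,b,(a[0]+a[1])/2,(b[0]+b[1])/2)
E
```

```text
-0.045 [117.6677   5.9666] [662.1608 408.164 ]
0 [149.9531  18.2988] [646.1372 337.4574]
0.045 [183.8569  31.2492] [629.9794 266.1587]
[ 0.4587 -0.167   0.1782] 0.0020614309102632553 [ 0.4915 -0.2907  0.1794] 0.004715930408847743 [ 0.4751 -0.2289  0.1788] 0.1279537472457008
[array([ 0.463 , -0.1674,  0.181 ]), array([ 0.4947, -0.289 ,  0.181 ])] [array([ 0.4581, -0.1679,  0.181 ]), array([ 0.4907, -0.2928,  0.181 ])] [ 0.4788 -0.2282  0.181 ] [ 0.4744 -0.2303  0.181 ]
```

Emit:
{"op": "drive_tool", "data": {
  "motion": [
    [[0, 0.09, 0], [-0.04, -0.03, -0.04]],
    [[0, 0, 0.5], [0, 0, 0]],
    [[0, 0, 0.5], [0, 0, 0]],
    [[0, 0, 0.5], [0, 0, 0]],
    [[0, 0, 0.4], [0, 0, 0]],
    [[0, 0, 0.2], [0, 0, 0]],
    [[0, 0, 0], [0, 0, 0]],
    [[0, 0, 0], [0, 0, 0]]
  ]
}}

```text
clock: 17.9
tool_pos: [0.4879, -0.2264, 0.1491]
tool_rot: [2.876, 0.005, 1.835]
ft_force: [1.8, 0.5, 0.0]
gripper_width: 0.077
gripper_force: 0.0
```

Emit:
{"op": "drive_tool", "data": {
  "motion": [
    [[0, 0, 0], [0, 0, 0]],
    [[0, 0, 0], [0, 0, 0]],
    [[0, 0, 0], [0, 0, 0]],
    [[0, 0, 0], [0, 0, 0]],
    [[0, 0, 0], [0, 0, 0]],
    [[0, 0, 0], [0, 0, 0]],
    [[0, 0, 0], [0, 0, 0]],
    [[0, 0, 0], [0, 0, 0]]
  ],
  "fingers": -1
}}

```text
clock: 18.9
tool_pos: [0.4872, -0.2264, 0.1481]
tool_rot: [2.877, 0.003, 1.835]
ft_force: [-2.0, -1.2, -0.6]
gripper_width: 0.0051
gripper_force: 60.1
```

Emit:
{"op": "drive_tool", "data": {
  "motion": [
    [[0, 0, -0.1], [0, 0, 0]],
    [[0, 0, -0.15], [0, 0, 0]],
    [[0, 0, -0.2], [0, 0, 0]],
    [[0, 0, -0.2], [0, 0, 0]],
    [[0, 0, -0.2], [0, 0, 0]],
    [[0, 0, -0.2], [0, 0, 0]],
    [[0, 0, -0.2], [0, 0, 0]],
    [[0, 0, -0.2], [0, 0, 0]],
    [[0, 0, -0.2], [0, 0, 0]],
    [[0, 0, -0.2], [0, 0, 0]],
    [[0, 0, -0.2], [0, 0, 0]],
    [[0, 0, -0.2], [0, 0, 0]],
    [[0, 0, -0.2], [0, 0, 0]],
    [[0, 0, -0.2], [0, 0, 0]],
    [[0, 0, -0.2], [0, 0, 0]],
    [[0, 0, -0.2], [0, 0, 0]],
    [[0, 0, -0.2], [0, 0, 0]],
    [[0, 0, -0.2], [0, 0, 0]],
    [[0, 0, -0.1], [0, 0, 0]],
    [[0, 0, 0], [0, 0, 0]]
  ]
}}

```text
clock: 21.4
tool_pos: [0.4425, -0.2382, 0.3201]
tool_rot: [2.876, 0.004, 1.835]
ft_force: [0.9, -0.8, -4.0]
gripper_width: 0.0051
gripper_force: 59.6
```

```bash
python3 - <<'E'
from h import *
st();a=snap("scene","s4.png");b=snap("top","t4.png")
f=lambda im,x,y,w,h:cv2.resize(im[y:y+h,x:x+w],(400,400),interpolation=cv2.INTER_CUBIC)
cv2.imwrite("pics/c4.png",np.hstack([f(a,200,150,140,140),f(b,310,165,100,100)]))
E
```

```text
clock 21.4
joint_pos [-0.7424  0.0519  1.6421  0.2293  1.3061 -1.0513]
tool_pos [ 0.4425 -0.2382  0.3201]
tool_rot [2.8761 0.0045 1.8346]
ft_force [ 0.8654 -0.8034 -4.0031]
gripper_width 0.005074064134656214
gripper_force 59.624741077423096
```

View pics/c4.png

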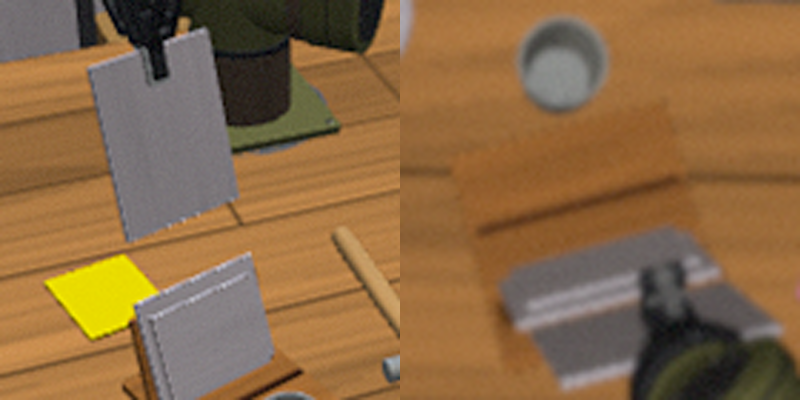

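The sheet is free of the rack, with its bottom corners at scene (245,234) and (283,219). The other two sheets still lean in the rack.

```bash
python3 - <<'E'
from h import *
s=manip.read_state();A=Ro.from_euler("xyz",s["tool_rot"]).as_matrix();p=s["tool_pos"]
for X,Y in[(128,241),(238,196),(89,68),(207,29)]:
  o,d=ray("scene",200+X*.35,150+Y*.35);n=A[:,1];q=o+d*((p+.003*n-o)@n)/(d@n);print(A.T@(q-p))
yaw=-.113;c,S=np.cos(yaw),np.sin(yaw);M=lambda x,y,z:np.array([.597+x*c-y*S,.205+x*S+y*c,z])
print("foot",M(-.06,0,.012))
# backrest top edge check: scene crop c2 (60,88),(215,68); predicted
for y in(-.065,.065):print((proj("scene",M(-.06-.0246,y,.012+.0918))-[370,205])*4)
for y in(-.075,.075):
  for x in(-.12,.12):print(x,y,(proj("scene",M(x,y,.012))-[370,205])*4,(proj("top",M(x,y,.012))-[165,155])*[4,3]+[400,300])
for y in(-.065,.065):print("top backrest",(proj("top",M(-.06-.0246,y,.012+.0918))-[165,155])*[4,3]+[400,300])
E
```

```text
[-0.0629  0.003   0.1406]
[0.0653 0.003  0.1393]
[-0.064   0.003  -0.0326]
[ 0.0647  0.003  -0.0334]
foot [0.5374 0.2118 0.012 ]
[58.4441 88.6443]
[211.597   64.6036]
-0.12 -0.075 [ 19.5085 159.5114] [662.7201 579.7217]
0.12 -0.075 [141.726  351.3989] [712.4335 332.2699]
-0.12 0.075 [188.2649 131.6591] [453.6026 558.8101]
0.12 0.075 [328.2427 315.6087] [506.5009 312.1458]
top backrest [636.3525 530.3581]
top backrest [445.7689 511.3803]
```

```bash
cat >> h.py <<'E'
yaw=-.113;_c,_s=np.cos(yaw),np.sin(yaw);M=lambda x,y,z:np.array([.599+x*_c-y*_s,.206+x*_s+y*_c,z])
def tgt(x,y,z):
    R=sheetR(yaw); A=R.as_matrix(); return M(x,y,z)-A[:,2]*.140-A[:,0]*.001, R
E
python3 - <<'E'
from h import *
P,R=tgt(-.042,0,.17);print(P);plan(P,R)
E
```

```text
[0.5212 0.2138 0.3052]
shift/50mm in tool: [8.3096 3.6783 1.2614]
turn/6deg: [ 0.0334 -0.9075  3.4832]
```

Emit:
{"op": "drive_tool", "data": {
  "motion": [
    [[0.4, 0.17, 0.06], [0, 0, 0]],
    [[0.73, 0.32, 0.11], [0, 0, 0]],
    [[0.73, 0.32, 0.11], [0, 0, 0]],
    [[0.73, 0.32, 0.11], [0, 0, 0]],
    [[0.73, 0.32, 0.11], [0, 0, 0]],
    [[0.73, 0.32, 0.11], [0, 0, 0]],
    [[0.73, 0.32, 0.11], [0, 0, 0]],
    [[0.73, 0.32, 0.11], [0, 0, 0]],
    [[0.73, 0.32, 0.11], [0, 0, 0]],
    [[0.73, 0.32, 0.11], [0, 0, 0]],
    [[0.73, 0.32, 0.11], [0, 0, 0]],
    [[0.6, 0.3, 0.1], [0, 0, 0]],
    [[0, 0, 0], [0, -0.18, 0.7]],
    [[0, 0, 0], [0, -0.18, 0.7]],
    [[0, 0, 0], [0, -0.18, 0.7]],
    [[0, 0, 0], [0, -0.18, 0.7]],
    [[0, 0, 0], [0, -0.18, 0.7]],
    [[0, 0, 0], [0, 0, 0]],
    [[0, 0, 0], [0, 0, 0]]
  ]
}}

```text
clock: 23.88
tool_pos: [0.5207, 0.2133, 0.3048]
tool_rot: [2.877, -0.001, 1.458]
ft_force: [0.1, 0.2, -3.4]
gripper_width: 0.0052
gripper_force: 59.5
```

```bash
python3 - <<'E'
from h import *
st();P,R=tgt(-.042,0,.17);plan(P,R);plan(tgt(-.042,0,.02)[0])
a=snap("scene","s5.png");b=snap("top","t5.png")
f=lambda im,x,y,w,h:cv2.resize(im[y:y+h,x:x+w],(400,400),interpolation=cv2.INTER_CUBIC)
cv2.imwrite("pics/c5.png",np.hstack([f(a,350,165,140,140),f(b,160,140,120,120)]))
E
```

```text
clock 23.875
joint_pos [ 0.3972  0.1275  1.5935 -0.1366  1.1913  0.5465]
tool_pos [0.5207 0.2133 0.3048]
tool_rot [ 2.8773 -0.0013  1.4576]
ft_force [ 0.0559  0.2325 -3.4317]
gripper_width 0.0051546058814279415
gripper_force 59.50978338718414
shift/50mm in tool: [ 0.0126  0.0101 -0.0057]
turn/6deg: [ 0.0238 -0.012  -0.0047]
shift/50mm in tool: [ 0.0085 -0.7736  2.8901]
```

View pics/c5.png

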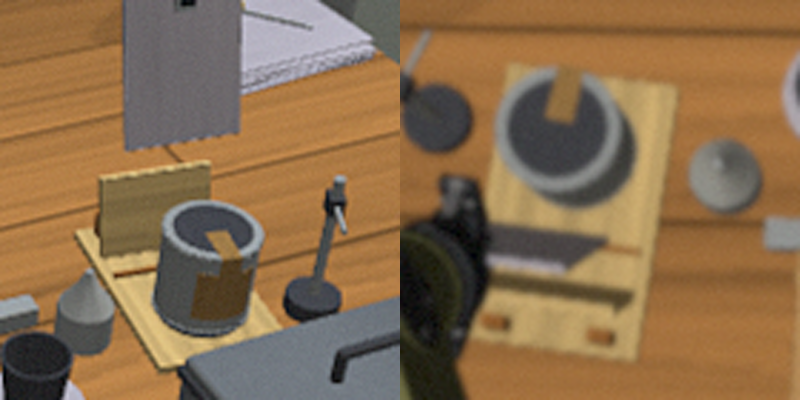

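The strap is now parallel to the stand's side in the top view, from (331,160) to (328,176) at crop scale. The lid centre has not moved. The sheet hangs square above the channel, so I'll lower it.

Emit:
{"op": "drive_tool", "data": {
  "motion": [
    [[0.01, -0.09, 0.36], [0, 0, 0]],
    [[0, -0.1, 0.37], [0, 0, 0]],
    [[0, -0.1, 0.37], [0, 0, 0]],
    [[0, -0.1, 0.37], [0, 0, 0]],
    [[0, -0.1, 0.37], [0, 0, 0]],
    [[0, -0.1, 0.37], [0, 0, 0]],
    [[0, -0.1, 0.37], [0, 0, 0]],
    [[0, -0.08, 0.31], [0, 0, 0]],
    [[0, 0, 0], [0, 0, 0]]
  ]
}}

```text
clock: 25.1
tool_pos: [0.5209, 0.2131, 0.1545]
tool_rot: [2.879, 0.0, 1.456]
ft_force: [-1.2, 0.5, -3.9]
gripper_width: 0.0052
gripper_force: 59.5
```

Emit:
{"op": "drive_tool", "data": {
  "motion": [
    [[0, -0.015, 0.06], [0, 0, 0]],
    [[0, -0.01, 0.04], [0, 0, 0]],
    [[0, 0, 0], [0, 0, 0]]
  ]
}}

```text
clock: 25.48
tool_pos: [0.5222, 0.2138, 0.151]
tool_rot: [2.876, -0.002, 1.456]
ft_force: [-0.5, 0.8, -4.0]
gripper_width: 0.0051
gripper_force: 59.5
```

Emit:
{"op": "drive_tool", "data": {
  "motion": [
    [[0, -0.01, 0.03], [0, 0, 0]],
    [[0, 0, 0], [0, 0, 0]]
  ]
}}

```text
clock: 25.72
tool_pos: [0.5218, 0.2137, 0.1491]
tool_rot: [2.876, -0.002, 1.456]
ft_force: [-0.2, -0.6, -4.8]
gripper_width: 0.0054
gripper_force: 59.5
```

Emit:
{"op": "drive_tool", "data": {
  "motion": [
    [[0, -0.005, 0.02], [0, 0, 0]],
    [[0, -0.005, 0.02], [0, 0, 0]],
    [[0, 0, 0], [0, 0, 0]]
  ]
}}

```text
clock: 26.1
tool_pos: [0.5224, 0.2143, 0.1484]
tool_rot: [2.874, -0.003, 1.456]
ft_force: [-3.9, 0.7, 5.9]
gripper_width: 0.0053
gripper_force: 61.2
```

Emit:
{"op": "drive_tool", "data": {
  "motion": [
    [[0, -0.005, 0.02], [0, 0, 0]],
    [[0, 0, 0], [0, 0, 0]]
  ]
}}

```text
clock: 26.35
tool_pos: [0.5225, 0.2145, 0.1482]
tool_rot: [2.874, -0.003, 1.456]
ft_force: [-6.2, 2.0, 12.0]
gripper_width: 0.0051
gripper_force: 62.0
```

Emit:
{"op": "drive_tool", "data": {
  "motion": [
    [[0, 0, -0.05], [0, 0, 0]],
    [[0, -0.05, -0.013], [0, 0, 0]],
    [[0, -0.05, -0.013], [0, 0, 0]],
    [[0, -0.05, -0.013], [0, 0, 0]],
    [[0, 0, 0], [0, 0, 0]]
  ]
}}

```text
clock: 26.98
tool_pos: [0.5137, 0.2148, 0.1484]
tool_rot: [2.876, -0.002, 1.457]
ft_force: [0.8, -0.6, -1.2]
gripper_width: 0.0053
gripper_force: 59.9
```

Emit:
{"op": "drive_tool", "data": {
  "motion": [
    [[0, -0.04, -0.01], [0, 0, 0]],
    [[0, -0.03, -0.008], [0, 0, 0]],
    [[0, 0, 0], [0, 0, 0]]
  ]
}}

```text
clock: 27.35
tool_pos: [0.51, 0.2152, 0.1483]
tool_rot: [2.876, -0.002, 1.456]
ft_force: [1.4, 0.6, -0.5]
gripper_width: 0.0054
gripper_force: 59.9
```

Emit:
{"op": "drive_tool", "data": {
  "motion": [
    [[0, -0.03, -0.008], [0, 0, 0]],
    [[0, 0, 0], [0, 0, 0]]
  ]
}}

```text
clock: 27.6
tool_pos: [0.5085, 0.2154, 0.1484]
tool_rot: [2.876, -0.002, 1.456]
ft_force: [0.9, 0.3, -0.9]
gripper_width: 0.0047
gripper_force: 59.9
```

Emit:
{"op": "drive_tool", "data": {
  "motion": [
    [[0, -0.03, -0.008], [0, 0, 0]],
    [[0, 0, 0], [0, 0, 0]]
  ]
}}

```text
clock: 27.85
tool_pos: [0.5069, 0.2155, 0.1483]
tool_rot: [2.876, -0.002, 1.456]
ft_force: [1.3, 0.5, -0.3]
gripper_width: 0.0052
gripper_force: 59.9
```

Emit:
{"op": "drive_tool", "data": {
  "motion": [
    [[0, -0.03, -0.008], [0, 0, 0]],
    [[0, 0, 0], [0, 0, 0]]
  ]
}}

```text
clock: 28.1
tool_pos: [0.5053, 0.2157, 0.1483]
tool_rot: [2.876, -0.002, 1.456]
ft_force: [1.6, 0.1, -0.5]
gripper_width: 0.0056
gripper_force: 60.0
```

Emit:
{"op": "drive_tool", "data": {
  "motion": [
    [[0, -0.04, -0.01], [0, 0, 0]],
    [[0, 0, 0], [0, 0, 0]]
  ]
}}

```text
clock: 28.35
tool_pos: [0.5039, 0.2159, 0.1484]
tool_rot: [2.875, -0.002, 1.456]
ft_force: [3.8, -0.8, -1.3]
gripper_width: 0.0053
gripper_force: 59.7
```

Emit:
{"op": "drive_tool", "data": {
  "motion": [
    [[0, -0.03, -0.008], [0, 0, 0]],
    [[0, 0, 0], [0, 0, 0]]
  ]
}}

```text
clock: 28.6
tool_pos: [0.5035, 0.2161, 0.1486]
tool_rot: [2.873, -0.002, 1.456]
ft_force: [8.1, -2.3, -4.2]
gripper_width: 0.0049
gripper_force: 59.3
```

Emit:
{"op": "drive_tool", "data": {
  "motion": [
    [[0, 0.02, 0.01], [0, 0, 0]],
    [[0, 0, 0], [0, 0, 0]],
    [[0, 0, 0], [0, 0, 0]],
    [[0, 0, 0], [0, 0, 0]],
    [[0, 0, 0], [0, 0, 0]]
  ],
  "fingers": 0
}}

```text
clock: 29.22
tool_pos: [0.5027, 0.216, 0.148]
tool_rot: [2.876, -0.001, 1.456]
ft_force: [0.2, 0.9, -0.4]
gripper_width: 0.0427
gripper_force: 0.0
```

Emit:
{"op": "drive_tool", "data": {
  "motion": [
    [[0, 0, -0.2], [0, 0, 0]],
    [[0, 0, -0.5], [0, 0, 0]],
    [[0, 0, -0.8], [0, 0, 0]],
    [[0, 0, -0.8], [0, 0, 0]],
    [[0, 0, -0.8], [0, 0, 0]],
    [[0, -1, -0.5], [0, 0, 0]],
    [[-1, -0.3, 0], [0, 0, 0]],
    [[-1, 0, 0], [0, 0, 0]],
    [[-1, 0, 0], [0, 0, 0]],
    [[-1, 0, 0], [0, 0, 0]],
    [[0, 0, 0], [0, 0, 0]]
  ]
}}

```text
clock: 30.6
tool_pos: [0.37, 0.026, 0.305]
tool_rot: [2.875, -0.001, 1.448]
ft_force: [0.3, 1.5, -0.6]
gripper_width: 0.0427
gripper_force: 0.0
```

```bash
python3 - <<'E'
from h import *
st()
a=snap("scene","s6.png");b=snap("top","t6.png")
f=lambda im,x,y,w,h:cv2.resize(im[y:y+h,x:x+w],(400,400),interpolation=cv2.INTER_CUBIC)
cv2.imwrite("pics/c6.png",np.hstack([f(a,360,200,100,100),f(b,160,150,100,100)]))
E
```

```text
clock 30.6
joint_pos [-0.0166 -0.1969  1.8998 -0.0295  1.1732  0.1145]
tool_pos [0.37  0.026 0.305]
tool_rot [ 2.8746 -0.0009  1.4476]
ft_force [ 0.3368  1.5194 -0.6332]
gripper_width 0.04271831026330122
gripper_force 0.0
```

View pics/c6.png

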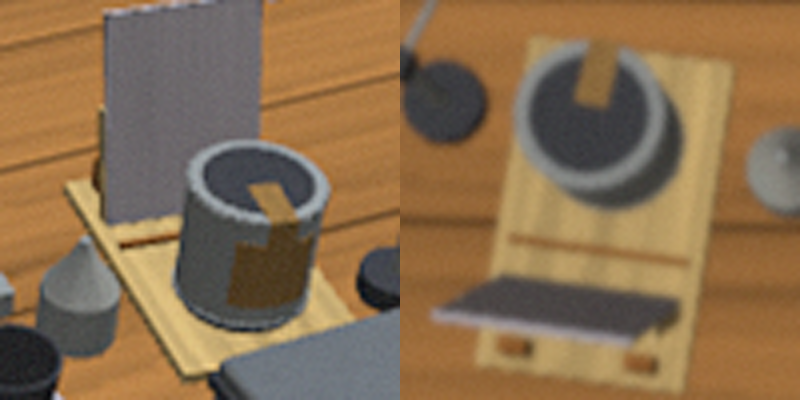

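The sheet leans on the backrest with its foot behind the lip, bottom-left corner at scene (386,255). A little backrest shows on its left, so I'll measure the centring numerically.

```bash
python3 - <<'E'
from h import *
def inv(p): d=p[:2]-[.599,.206];return np.r_[d[0]*_c+d[1]*_s,-d[0]*_s+d[1]*_c,p[2]]
from h import _c,_s
g=lambda X,Y:(360+X/4,200+Y/4);t=lambda X,Y:(160+(X-400)/4,150+Y/4)
tl=onz("top",*t(433,318),.181);tr=onz("top",*t(634,343),.181);print("top",inv(tl),inv(tr),"yaw",np.arctan2(-(tl-tr)[0],(tl-tr)[1]))
print("scene top",inv(onz("scene",*g(104,14),.181)),inv(onz("scene",*g(262,-2),.181)))
print("bottom left s",inv(onz("scene",*g(105,223),.013)))
print("base corners top",[inv(onz("top",*t(*p),.012)) for p in[(528,38),(732,64),(684,390),(475,362)]])
print("base corners scene",[inv(onz("scene",*g(*p),.012)) for p in[(65,188),(187,377)]])
l=[onz("top",*t(*p),.122) for p in[(515,110),(668,130),(600,40),(588,195)]];print("lid",[inv(q) for q in l])
a=onz("top",*t(605,42),.122);b=onz("top",*t(592,106),.122);print("strap",np.arctan2(*(a-b)[[1,0]])-yaw)
E
```

```text
top [-0.1067  0.0639  0.181 ] [-0.1056 -0.0666  0.181 ] yaw -0.1045817311356543
scene top [-0.1004 -0.0639  0.181 ] [-0.0911  0.0629  0.181 ]
bottom left s [-0.0575 -0.0632  0.013 ]
base corners top [array([0.117 , 0.0725, 0.012 ]), array([ 0.1174, -0.076 ,  0.012 ]), array([-0.1197, -0.0768,  0.012 ]), array([-0.1196,  0.0731,  0.012 ])]
base corners scene [array([-0.11  , -0.0762,  0.012 ]), array([ 0.1247, -0.075 ,  0.012 ])]
lid [array([0.0446, 0.0471, 0.122 ]), array([ 0.0447, -0.057 ,  0.122 ]), array([ 0.0996, -0.0023,  0.122 ]), array([-0.0061, -0.0105,  0.122 ])]
strap -0.04418829988542407
```

Sheet centring is within about 2 mm and square within 0.02 rad. The label is within about 0.05 rad of the front, and the canister is within about 5 mm of the disc centre. I'm handing in the job.

```bash
python3 -c "
from bench import manip
print(manip.job_done())"
```

```text
the job is handed in; nothing more can be done
None
```

I turned the canister so its label faces the front of the stand, leaned the tall sheet centred on the backrest with its foot in the channel, and handed in the job at about 31 s; the hand-in call gave no verdict.

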